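# Set the strain viewer's filter lever to its third click

### The job

On the glass strain viewer, push the orange filter lever all the way back to its stop at the red-barred home end, then push it the other way, counting the clicks, and leave it resting in the third click, never running past that one. Work by pushing only: do not pinch the lever, and do not lift, knock or shift the goblet on the viewer, the red jar or the brass mould.

Things in the scene. Friction and masses are not known exactly. Their poses are not given: they have to be found in the camera images.
- viewer: Grey strain viewer fixed to the worktop, flat box 140 (x) x 240 (y) x 40 mm high, aluminium deck. Origin under its centre at worktop height; its y axis runs along the lever slot, away from home. The slot is at x = -45 mm, lever home at y = -50 mm; six black ticks, 20 mm apart, mark home and the five clicks. A framed window in mid-deck shows the lever's filter.
- home_mark (a point): Red bar across the deck at the home end of the slot (36 x 12 mm, flush with the deck, 40 mm above the worktop); 30 mm beyond the lever's home position.
- lever_mid (a point): Centre of the upright orange lever handle, 40 mm above the deck (80 mm above the worktop). The handle is a plate 36 mm wide across the slot (viewer x), 16 mm thick along the slot (viewer y), from 12 to 67 mm above the deck. It slides only, along viewer y; squeezing it between the fingers counts as pinching.
- lever (a joint): Lever travel in m along viewer y: 0 = hard stop at home, 0.100 = far stop. Clicks rest at 0.020 (first), 0.040, 0.060 (third), 0.080, 0.100. Leaving a click takes about 8 N, falling to nothing half-way to the next, from where the lever snaps on into the next by itself. It starts at, or somewhere between, the first and second clicks.
- goblet_mid (a point): Centre of the pale-blue glass goblet, 35 x 35 x 82 mm, standing loose on the viewer's deck about 85 mm to the +x side of the slot; leave alone.
- red_jar_mid (a point): Centre of the jar with the red lid, 48 x 48 x 56 mm, loose on the worktop beyond the viewer's home end; leave alone.
- mould_mid (a point): Centre of the ribbed brass mould, 60 x 60 x 57 mm, loose on the worktop beyond the viewer's far end; leave alone.

How it is judged:
By the outcome, as a careful person would: the job done as asked, in the order asked, and still so for the second after the job is handed in, with the robot touching nothing.
It also fails if it takes over 64 s, if anything falls off the work surface, if the arm or the gripper's body presses on something with over 40 N, if the wrist force passes 120 N, or if a joint passes its speed limit or range.

### The arm

A 7-joint arm with a two-finger parallel gripper is mounted at the origin on a cart in front of the work surface, level with it; the furniture and walls round the work are solid. World frame = base frame: x ahead of the robot, y to its left, z up, the work surface at z = 0. Lengths are in m, angles in degrees, forces in N, time in s.
With the tool pointing down it reaches from about 0.425 to 0.875 m from the base axis. Payload 4.7 kg.
Tool frame: the origin (TCP) lies at the very end of the fingers, on their centre line; the grasp point (between the pads) lies 19 mm behind it; z points along the fingers, y is the direction in which the jaws open and shut (so a half turn about z gives the same grasp; the last joint's range is limited). The gripper opens to 87 mm and grips with 3 to 60 N. Pads are 19 mm wide; open, the fingers measure 117 mm over their backs; the gripper's body (75 mm by 190 mm) begins 51 mm behind the grasp point.
Start: joints at [-71.098, 18.392, -4.016, 83.108, 1.295, 78.541, -3.26], TCP at [0.202, 0.618, 0.223] pointing down, gripper open.
Joint ranges: [-163.93, 163.93], [-17.29, 119.83], [-79.2, 71.16], [3.27, 140.29], [-89.18, 269.18], [5.43, 117.66], [-154.24, 154.24]. Speed limits (degrees/s): [147.25, 147.25, 180, 180, 180, 180, 180].

### API

Orientations are given as [roll, pitch, yaw] about the fixed x, y, z axes, in that order (R = Rz(yaw) Ry(pitch) Rx(roll)).
In Python, from cell import monitor, imaging, env, spotter gives the robot as it stands.
- The arm moves only by the tool drive_tool, never from a script. Its argument "rows" is a list of rows, each a list of 2 entries, a list of its own where there are three numbers: the shift along the tool's x, y, z in cm, then the turn, a rotation vector about the tool's x, y, z in degrees. In form: [[[tx, ty, tz], [wx, wy, wz]], ...]. A call has 1 to 8 rows; each row is the pose to reach, as a shift and turn from the pose commanded when the call began, along the tool's axes at that moment; what a row does not reach only later rows make up. A row lasts 1/8 s, in which the tool goes at most 62.5 mm and 10.7 degrees, less where a joint would pass 70% of its speed; a pose out of reach is approached as far as the arm can. A call with a gripper value outside its range is refused whole. "gripper" is the opening in per cent of the stroke, from 0 (shut) to 100 (fully open), set as the call begins (left out, the last holds). The fingers move at their own pace and stop on an object; the grip force is fixed at half the most. Time passes only in rows, so rows that repeat a pose let the fingers close. It gives the time, the measured TCP pose, the force and the opening at its end, in the units of the state.
- monitor.observe(): the state, without advancing time (a new reading comes with each control period).
- imaging.grab_frame(name): name is "side" or "top" or "wrist"; returns a dict with "frame" (384x512x3 uint8, red, green, blue), "camera_matrix" (3x3 intrinsics, pixels), "camera_from_world" (4x4, takes a point from world to camera coordinates). Camera axes: x right, y up, looking along -z (the intrinsics and any distortion apply to the point x, -y, -z); pixel columns grow to the right and rows downward; lengths in m; the calibration is good to about 2 mm. A picture is of the moment at which its call begins. There is no depth.
- env.hand_in(): hands the job in, once; it reports no verdict.
Trained networks look in a picture, given as the dict that the camera call returned (one of the last four; its "shot" number tells which), for a name from the list of things; names that differ only in an ending like _2 or _b are one class to them, and where a whole thing is asked for, a point or a joint stands for the part that bears it (a point fixed in the world has none). Each returns a list of dicts, best first, with "confidence" (0 to 1); they miss things now and then, are a little off and sometimes report something else, mostly with a low value. They report only what shows in the picture. A call takes as long as a camera call.
- spotter.boxes_of(thing, picture): "extent" ([centre column, centre row, width, height] in pixels, round what is visible of it).
- spotter.regions_of(thing, picture): "region" (384x512 bool, what is visible of it) and "extent" ([centre column, centre row, width, height] in pixels, round what is visible of it).
- spotter.mark_of(thing, picture): "point" ([column, row] in pixels: a listed point, or the origin of a listed thing).
The state is a dict: "time_s": time; "qpos": joint angles; "dq": joint speeds; "tau": joint torques, N m; "position": TCP position; "eef_rot": TCP orientation; "force": force on the tool from outside, world axes, zero at the start; "wrist_torque": the same for the moment, N m; "opening": finger opening in m.
Only numpy, scipy, OpenCV 4.12 (cv2) and the standard library are available. Lean on these libraries where they do the work, as an engineer would, in place of code of your own. Each camera call takes 0.05 s, during which the arm holds its last target. There are 200 camera calls.

## Working session

There is one attempt and no reset: what is moved stays moved. The work goes in short steps, Python scripts to look and compute and a tool call to move; the robot and the scene stay as the last step left them, time stands still between calls to the robot, and variables do not carry over. Pictures are saved under pics/ and viewed, about 8 in all and at most 12, crops included, and the job is handed in when it is done.

Besides the shell and the picture viewer there is one more tool, called after "Call:" as a command line: name --argument value ..., lists and objects as JSON in quotes. drive_tool: Moves the arm, as the interface text tells. Its arguments: {"type":"object","properties":{"rows":{"type":"array"},"gripper":{"type":"number"}},"required":["rows"]}

```bash
mkdir -p pics
cat > h.py <<'E'
import numpy as np, cv2
from cell import monitor, imaging, env, spotter
def ray(p,uv):
    K=np.array(p["camera_matrix"]);T=np.array(p["camera_from_world"])
    d=np.linalg.inv(K)@[uv[0],uv[1],1]; d=np.array([d[0],-d[1],-d[2]])
    R=T[:3,:3]; return -R.T@T[:3,3], R.T@d
def at_z(p,uv,z):
    o,d=ray(p,uv); return o+d*(z-o[2])/d[2]
def tri(l):
    A=0;b=0
    for p,uv in l:
        o,d=ray(p,uv); d=d/np.linalg.norm(d); M=np.eye(3)-np.outer(d,d); A=A+M; b=b+M@o
    x=np.linalg.solve(A,b); return x
def proj(p,X):
    T=np.array(p["camera_from_world"]);c=T[:3,:3]@X+T[:3,3]; q=np.array(p["camera_matrix"])@[c[0],-c[1],-c[2]]; return q[:2]/q[2]
def save(p,n): cv2.imwrite("pics/"+n,p["frame"][:,:,::-1])
E
python3 - <<'E'
from h import *
s=monitor.observe();print(s)
P={n:imaging.grab_frame(n) for n in("side","top")}
for n in P: save(P[n],n+"0.png"); print(n,[k for k in P[n]], ray(P[n],(256,192)))
Z=dict(viewer=0,home_mark=.04,lever_mid=.08,goblet_mid=.081,red_jar_mid=.028,mould_mid=.0285)
for t,z in Z.items():
    L=[]
    for n in P:
        m=spotter.mark_of(t,P[n])[:1]
        for k in m: print(t,n,np.round(k["point"],1),round(k["confidence"],2),at_z(P[n],k["point"],z).round(3)); L.append((P[n],k["point"]))
    if len(L)==2: print("  tri",tri(L).round(4))
E
```

```text
{'time_s': 0.0, 'qpos': array([-71.09852947,  18.44111339,  -4.0153903 ,  83.17431122,
         1.29527793,  78.53937101,  -3.26000644]), 'dq': array([-0.03086724, -0.10284655,  0.10957978, -0.08228222, -0.04800259,
        0.01185919, -0.03139174]), 'tau': array([-9.82104416e-05, -4.91298366e+01, -4.04041009e-01, -3.12539577e+01,
       -6.39905711e-02,  4.34994511e-02,  1.93720762e-04]), 'position': array([0.2017536 , 0.61732634, 0.22144338]), 'eef_rot': array([-1.79890460e+02,  5.93933433e-03,  1.61908187e+02]), 'force': array([-0.04161192, -0.25999876,  0.73455455]), 'wrist_torque': array([-0.03873411, -0.01797383,  0.02163613]), 'opening': 0.08692285716856775}
side ['frame', 'camera_matrix', 'camera_from_world', 'shot'] (array([ 0.44705278, -0.75658261,  0.39578359]), array([ 0.09034555,  0.92295646, -0.37442087]))
top ['frame', 'camera_matrix', 'camera_from_world', 'shot'] (array([0.41511708, 0.03741613, 1.03766116]), array([ 0.14934434, -0.02335994, -0.98864136]))
viewer side [250.8 222.3] 0.77 [0.512 0.026 0.   ]
viewer top [251. 211.] 0.84 [0.521 0.025 0.   ]
  tri [0.5166 0.0251 0.0011]
home_mark side [249. 225.] 0.65 [ 0.501 -0.065  0.04 ]
home_mark top [288.9 218.6] 0.86 [ 0.501 -0.07   0.04 ]
  tri [ 0.5003 -0.0697  0.0424]
lever_mid side [239.8 200.3] 0.69 [ 0.483 -0.024  0.08 ]
lever_mid top [269.5 223.5] 0.61 [ 0.484 -0.019  0.08 ]
  tri [ 0.484  -0.0193  0.078 ]
goblet_mid side [300.5 242.7] 0.65 [ 0.578 -0.218  0.081]
goblet_mid top [249.4 194.3] 0.68 [0.554 0.031 0.081]
  tri [ 0.6051  0.0249 -0.0622]
red_jar_mid side [302.3 244.6] 0.62 [ 0.602 -0.135  0.028]
red_jar_mid top [313.1 183.3] 0.76 [ 0.594 -0.133  0.028]
  tri [ 0.598  -0.1334  0.0269]
mould_mid side [242.5 186.7] 0.53 [0.502 0.19  0.029]
mould_mid top [183.5 211.9] 0.77 [0.512 0.196 0.028]
  tri [0.5073 0.1962 0.0267]
```

Run:
```python
import cv2
a=cv2.imread("pics/top0.png")[130:290,140:360];b=cv2.imread("pics/side0.png")
cv2.imwrite("pics/top0c.png",cv2.resize(a,None,fx=3.6,fy=3.6,interpolation=2))
cv2.imwrite("pics/side0c.png",cv2.resize(b[100:290,150:380],None,fx=3.1,fy=3.1,interpolation=2))
```

```text
(no output)
```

View pics/top0c.png

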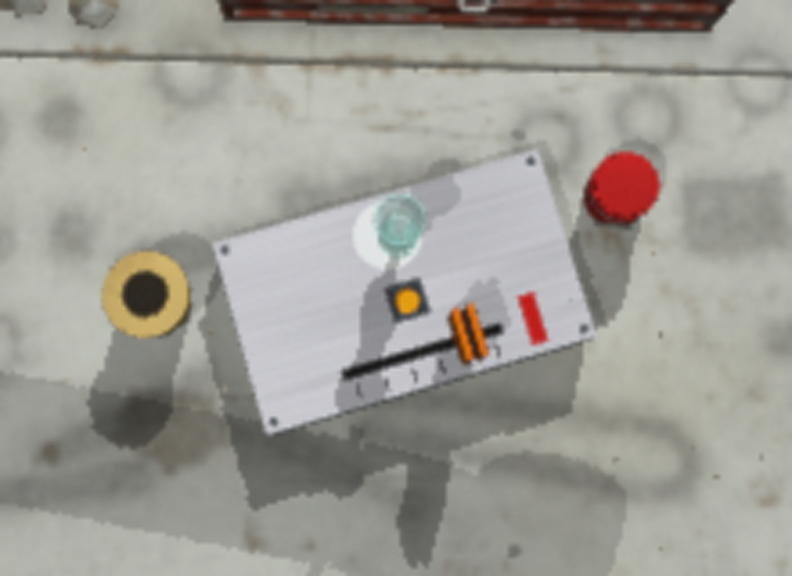

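View pics/side0c.png

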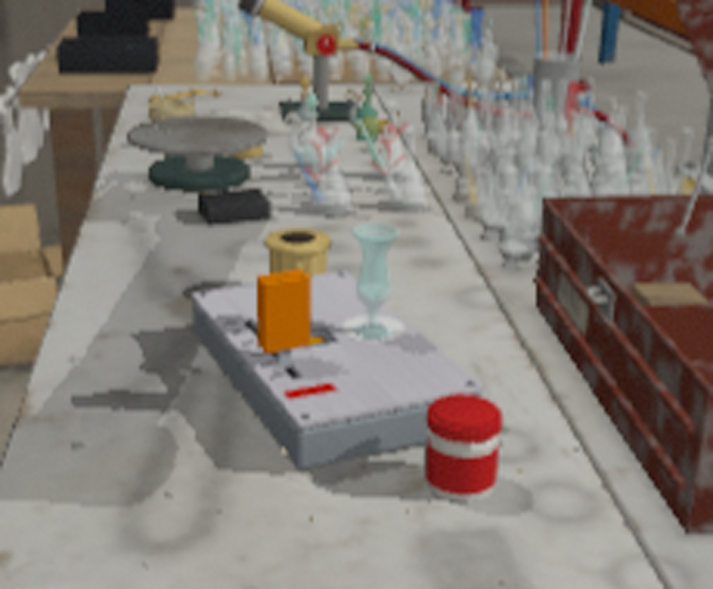

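The top view shows the slot running lower-left from the red bar, with the lever near crop (467,335), about one to two clicks from home. The goblet is on deck at (400,225), the jar at (625,187) and the mould at (146,293). The side view agrees. Next I'll fit the viewer pose from the deck corners.

Run:
```python
from h import *
from scipy.optimize import least_squares
p=imaging.grab_frame("top");q=imaging.grab_frame("side")
c=np.array([(217,240),(540,148),(593,338),(268,432)])/3.6+[140,130]
W=np.array([at_z(p,u,.04)[:2] for u in c]); V=np.array([[70,120],[70,-120],[-70,-120],[-70,120]])/1e3
Rm=lambda a:np.array([[np.cos(a),-np.sin(a)],[np.sin(a),np.cos(a)]])
f=lambda s:(V@Rm(s[2]).T+s[:2]-W).ravel()
r=least_squares(f,[.52,.025,.26]);s=r.x
print("pose",s.round(4),np.degrees(s[2]),"res mm",(r.fun*1e3).round(1))
for pp,n in((p,"top"),(q,"side")):
  inv=lambda X:(Rm(s[2]).T@(X[:2]-s[:2])*1e3).round(1)
  for t,z in(("home_mark",.04),("lever_mid",.08)):
    m=spotter.mark_of(t,pp); print(n,t,[(inv(at_z(pp,k["point"],z)),k["confidence"]) for k in m[:1]])
  g=spotter.boxes_of("goblet_mid",pp)[:1]; print(g)
# orange top of lever, z=.107
b=p["frame"].astype(int); m=(b[...,0]>180)&(b[...,1]>80)&(b[...,1]<170)&(b[...,2]<70)
ys,xs=np.nonzero(m); k=(xs>262)&(xs<280)&(ys>205)&(ys<240); print(k.sum(),xs[k].min(),xs[k].max())
e=np.array([inv(at_z(p,(x,y),.107)) for x,y in zip(xs[k],ys[k])]);print("lever top y",np.percentile(e[:,1],[2,50,98]),"x",np.percentile(e[:,0],[2,50,98]))
for y in(-50,-30,10): print(y,Rm(s[2])@[-.045,y/1e3]+s[:2])
tk=[(499,351),(443,364),(415,376),(387,384),(360,390)]
print([inv(at_z(p,np.array(t)/3.6+[140,130],.04)) for t in tk])
```

```text
pose [0.5197 0.0215 0.3   ] 17.19040009703576 res mm [ 0.6  3.1  0.3 -0.9  0.1 -4.2 -1.1  2. ]
top home_mark [(array([-38.6, -71.6]), 0.63)]
top lever_mid [(array([-45.7, -23.9]), 0.57)]
[{'extent': [249.2, 194.2, 18.1, 16.7], 'confidence': 0.5}]
side home_mark [(array([-36.8, -75.3]), 0.92)]
side lever_mid [(array([-46.9, -39.6]), 0.91)]
[{'extent': [269.4, 190.6, 14.1, 40.0], 'confidence': 0.82}]
48 266 274
lever top y [-35.53  -28.8   -22.188] x [-59.918 -44.25  -28.582]
-50 [ 0.49151788 -0.03956638]
-30 [ 0.48560692 -0.02045982]
10 [0.473785   0.01775329]
[array([-59.7, -50.5]), array([-57.7, -10.7]), array([-60.3,  10.2]), array([-60.3,  30.3]), array([-59.2,  49.3])]
```

Call:
drive_tool --rows '[[[-2,-2.2,0],[0,0,-2]],[[-6,-6.5,0],[0,0,-7]],[[-10,-11,0],[0,0,-12]],[[-14,-15.2,0],[0,0,-17]],[[-18,-19.5,0],[0,0,-22]],[[-22,-24,0],[0,0,-27]],[[-26,-28.3,0],[0,0,-32]],[[-29,-31.5,0],[0,0,-35.3]]]' --gripper 0

```text
time_s: 2.1
position: [0.3807, 0.2258, 0.223]
eef_rot: [180.0, 0.1, -162.8]
force: [0.4, 0.5, 0.6]
opening: 0.0149
```

Call:
drive_tool --rows '[[[-0.7,-4.5,0],[0,0,0]],[[-1.4,-9.5,0],[0,0,0]],[[-2.0,-14.5,0],[0,0,0]],[[-2.5,-18.5,0],[0,0,0]],[[-2.8,-21.0,0],[0,0,0]],[[-2.8,-21.3,0],[0,0,0]],[[-2.8,-21.3,0],[0,0,0]],[[-2.8,-21.3,0],[0,0,0]]]' --gripper 0

```text
time_s: 3.1
position: [0.4691, 0.0347, 0.2225]
eef_rot: [180.0, -0.0, -162.7]
force: [-0.2, 0.3, 0.2]
opening: 0.0006
```

```bash
cat >> h.py <<'E'
def st(extra=""):
    s=monitor.observe(); a=np.radians(17.19); R=np.array([[np.cos(a),-np.sin(a)],[np.sin(a),np.cos(a)]])
    v=R.T@(s["position"][:2]-[.5197,.0215])*1e3; F=R.T@s["force"][:2]
    print("t%.2f viewer xy mm"%s["time_s"],v.round(1),"z",s["position"][2].round(4),"F xy",F.round(1),"rot",s["eef_rot"].round(1),"open",round(s["opening"],4)); return v
E
python3 -c "
from h import *
st()"
```

```text
t3.10 viewer xy mm [-44.5  27.6] z 0.2225 F xy [-0.1  0.3] rot [ 180.    -0.  -162.7] open 0.0006
```

Call:
drive_tool --rows '[[[0,0,2],[0,0,0]],[[0,0,5],[0,0,0]],[[0,0,8],[0,0,0]],[[0,0,11],[0,0,0]],[[0,0,13.5],[0,0,0]],[[0,0,14.7],[0,0,0]],[[0,0,14.7],[0,0,0]],[[0,0,14.7],[0,0,0]]]' --gripper 0

```text
time_s: 4.1
position: [0.4703, 0.0336, 0.0765]
eef_rot: [180.0, 0.1, -162.8]
force: [0.5, 0.4, 0.7]
opening: 0.0004
```

Run:
```python
from h import *
st()
a=cv2.resize(imaging.grab_frame("top")["frame"][130:290,140:360],(550,400),interpolation=2)
w=imaging.grab_frame("side")["frame"][120:280,180:360]
cv2.imwrite("pics/a1.png",cv2.resize(w,None,fx=3.5,fy=3.5,interpolation=2)[:,:,::-1]); cv2.imwrite("pics/a1t.png",a[:,:,::-1])
```

```text
t4.10 viewer xy mm [-43.6  26.2] z 0.0765 F xy [0.6 0.2] rot [ 1.800e+02  1.000e-01 -1.628e+02] open 0.0004
```

View pics/a1.png

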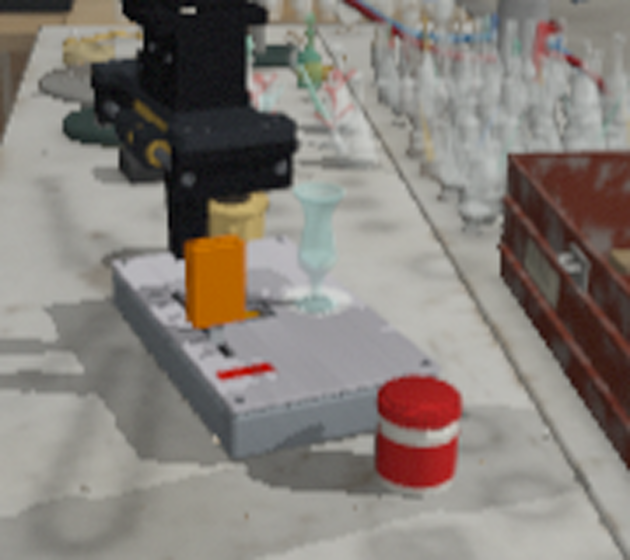

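Picture 3 shows the closed fingers on the far side of the lever, clear of the goblet. Now I'll push towards home in small steps.

Call:
drive_tool --rows '[[[0,-0.8,0],[0,0,0]],[[0,-1.6,0],[0,0,0]],[[0,-2.4,0],[0,0,0]],[[0,-2.8,0],[0,0,0]],[[0,-3.2,0],[0,0,0]],[[0,-3.5,0],[0,0,0]],[[0,-3.8,0],[0,0,0]],[[0,-4.0,0],[0,0,0]]]'

```text
time_s: 5.2
position: [0.4804, -0.0021, 0.0754]
eef_rot: [179.8, -0.1, -162.7]
force: [-2.5, 7.4, 2.0]
opening: 0.0003
```

```bash
python3 -c "
from h import *
st()"
```

```text
t5.20 viewer xy mm [-44.5 -10.9] z 0.0754 F xy [-0.1  7.8] rot [ 1.798e+02 -1.000e-01 -1.627e+02] open 0.0003
```

Call:
drive_tool --rows '[[[0,-0.2,0],[0,0,0]],[[0,-0.4,0],[0,0,0]],[[0,-0.6,0],[0,0,0]],[[0,-0.8,0],[0,0,0]],[[0,-1.0,0],[0,0,0]],[[0,-1.2,0],[0,0,0]],[[0,-1.4,0],[0,0,0]],[[0,-1.4,0],[0,0,0]]]'

```text
time_s: 6.2
position: [0.4856, -0.0187, 0.0756]
eef_rot: [-180.0, 0.0, -162.8]
force: [-0.3, 0.2, -0.5]
opening: 0.0004
```

```bash
python3 -c "
from h import *
st()"
```

```text
t6.20 viewer xy mm [-44.5 -28.3] z 0.0756 F xy [-0.2  0.3] rot [-180.     0.  -162.8] open 0.0004
```

Call:
drive_tool --rows '[[[0,-0.2,0],[0,0,0]],[[0,-0.4,0],[0,0,0]],[[0,-0.6,0],[0,0,0]],[[0,-0.6,0],[0,0,0]]]'

```text
time_s: 6.7
position: [0.4861, -0.0202, 0.0755]
eef_rot: [179.7, -0.1, -162.7]
force: [-3.5, 9.2, 4.3]
opening: 0.0004
```

```bash
python3 -c "
from h import *
st()"
```

```text
t6.70 viewer xy mm [-44.5 -29.9] z 0.0755 F xy [-0.6  9.8] rot [ 1.797e+02 -1.000e-01 -1.627e+02] open 0.0004
```

Call:
drive_tool --rows '[[[0,-0.2,0],[0,0,0]],[[0,-0.4,0],[0,0,0]],[[0,-0.5,0],[0,0,0]],[[0,-0.5,0],[0,0,0]]]'

```text
time_s: 7.2
position: [0.4861, -0.0205, 0.0754]
eef_rot: [179.3, -0.2, -162.5]
force: [-8.5, 17.8, 6.8]
opening: 0.0006
```

Run:
```python
from h import *
st()
a=imaging.grab_frame("side")["frame"][150:250,200:320]
cv2.imwrite("pics/a2.png",cv2.resize(a,None,fx=5,fy=5,interpolation=2)[:,:,::-1])
```

```text
t7.20 viewer xy mm [-44.5 -30.2] z 0.0754 F xy [-2.8 19.5] rot [ 179.3   -0.2 -162.5] open 0.0006
```

View pics/a2.png

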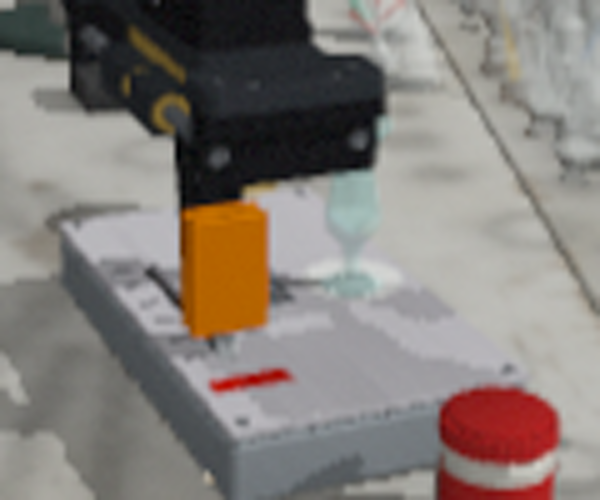

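Picture 4 shows the lever at the slot's home end. It held at 19.5 N without moving, so that is the hard stop. Now I'll back off, lift over and come down on the home side.

Call:
drive_tool --rows '[[[0,0.8,0],[0,0,0]],[[0,2.0,0],[0,0,0]],[[0,2.5,-1],[0,0,0]],[[0,2.5,-3],[0,0,0]],[[0,2.5,-5],[0,0,0]],[[0,2.5,-7],[0,0,0]],[[0,2.0,-7.5],[0,0,0]],[[0,0,-7.5],[0,0,0]]]'

```text
time_s: 8.25
position: [0.4891, -0.0286, 0.151]
eef_rot: [180.0, 0.1, -162.7]
force: [0.2, -1.7, -0.8]
opening: 0.0002
```

Call:
drive_tool --rows '[[[0,-2,0],[0,0,0]],[[0,-4,0],[0,0,0]],[[0,-5.7,0],[0,0,0]],[[0,-5.7,0],[0,0,0]],[[0,-5.7,2],[0,0,0]],[[0,-5.7,5],[0,0,0]],[[0,-5.7,7.5],[0,0,0]],[[0,-5.7,7.5],[0,0,0]]]'

```text
time_s: 9.25
position: [0.5035, -0.0825, 0.0737]
eef_rot: [179.9, -0.3, -162.8]
force: [-0.2, -0.4, 0.6]
opening: 0.0003
```

Run:
```python
from h import *
st()
p=imaging.grab_frame("top"); save(p,"t3.png")
a=p["frame"][150:260,190:340]
cv2.imwrite("pics/a3.png",cv2.resize(a,None,fx=5,fy=5,interpolation=2)[:,:,::-1])
```

```text
t9.25 viewer xy mm [-46.2 -94.6] z 0.0737 F xy [-0.3 -0.3] rot [ 179.9   -0.3 -162.8] open 0.0003
```

View pics/a3.png

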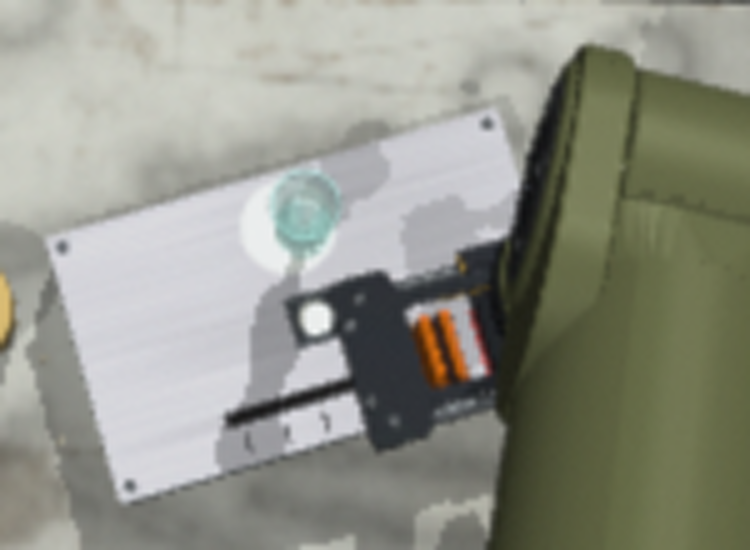

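The lever is still at home and the window now shows clear white, so the filter tells which click it is in. Now I'll push forward.

Call:
drive_tool --rows '[[[0,0.8,0],[0,0,0]],[[0,1.6,0],[0,0,0]],[[0,2.2,0],[0,0,0]],[[0,2.4,0],[0,0,0]],[[0,2.6,0],[0,0,0]],[[0,2.8,0],[0,0,0]],[[0,3.0,0],[0,0,0]],[[0,3.2,0],[0,0,0]]]'

```text
time_s: 10.3
position: [0.497, -0.0558, 0.0758]
eef_rot: [-179.7, 0.1, -162.9]
force: [3.0, -7.9, -1.6]
opening: 0.0004
```

```bash
python3 -c "
from h import *
st()"
```

```text
t10.30 viewer xy mm [-44.5 -67.1] z 0.0758 F xy [ 0.5 -8.4] rot [-1.797e+02  1.000e-01 -1.629e+02] open 0.0004
```

Call:
drive_tool --rows '[[[0,0.2,0],[0,0,0]],[[0,0.4,0],[0,0,0]],[[0,0.6,0],[0,0,0]],[[0,0.7,0],[0,0,0]],[[0,0.7,0],[0,0,0]]]'

```text
time_s: 10.92
position: [0.4938, -0.0452, 0.0754]
eef_rot: [179.9, -0.0, -162.7]
force: [0.1, -0.4, -0.6]
opening: -0.0
```

```bash
python3 -c "
from h import *
st()
p=imaging.grab_frame('top'); print(p['frame'][210:217,250:257].mean((0,1)), p['frame'][213,253])"
```

```text
t10.93 viewer xy mm [-44.5 -56.1] z 0.0754 F xy [-0.  -0.4] rot [ 179.9   -0.  -162.7] open -0.0
[60.2244898  61.59183673 62.51020408] [46 49 54]
```

Call:
drive_tool --rows '[[[0,0.4,0],[0,0,0]],[[0,0.7,0],[0,0,0]],[[0,0.9,0],[0,0,0]],[[0,1.1,0],[0,0,0]],[[0,1.1,0],[0,0,0]]]'

```text
time_s: 11.6
position: [0.4914, -0.0375, 0.0756]
eef_rot: [-179.8, 0.0, -162.9]
force: [1.9, -4.8, -1.3]
opening: 0.0
```

Run:
```python
from h import *
st()
p=imaging.grab_frame("side"); t=imaging.grab_frame("top")
for m in spotter.mark_of("lever_mid",p)[:1]: print(m,at_z(p,m["point"],.08))
a=np.hstack([cv2.resize(x,(400,300),interpolation=2) for x in (p["frame"][150:240,210:330],t["frame"][165:255,210:330])])
cv2.imwrite("pics/a4.png",a[:,:,::-1])
```

```text
t11.60 viewer xy mm [-44.5 -48. ] z 0.0756 F xy [ 0.5 -5.1] rot [-179.8    0.  -162.9] open 0.0
{'point': [243.7, 197.0], 'confidence': 0.81} [ 0.49310082 -0.00596345  0.08      ]
```

View pics/a4.png

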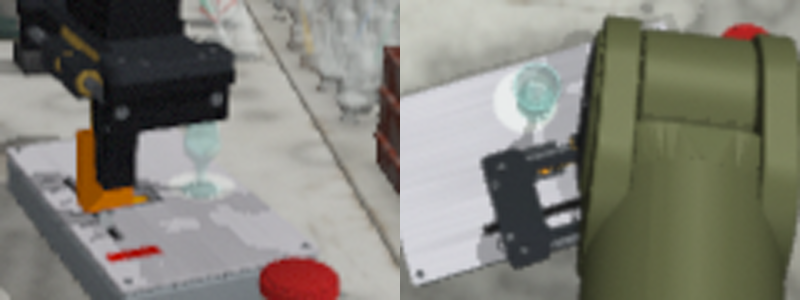

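The finger is now against the lever at the first click: contact at about -50 as predicted, with 5 N building. I'll continue to the second.

Call:
drive_tool --rows '[[[0,0.2,0],[0,0,0]],[[0,0.4,0],[0,0,0]],[[0,0.6,0],[0,0,0]],[[0,0.8,0],[0,0,0]],[[0,0.8,0],[0,0,0]]]'

```text
time_s: 12.38
position: [0.4881, -0.0268, 0.0755]
eef_rot: [179.9, -0.0, -162.7]
force: [-0.6, -0.1, 0.1]
opening: 0.0004
```

```bash
python3 -c "
from h import *
st()"
```

```text
t12.38 viewer xy mm [-44.4 -36.8] z 0.0755 F xy [-0.6  0.1] rot [ 179.9   -0.  -162.7] open 0.0004
```

Second click: the force vanished at -36.8. I'll approach the lever again and check that contact comes at about -30.

Call:
drive_tool --rows '[[[0,0.4,0],[0,0,0]],[[0,0.7,0],[0,0,0]],[[0,0.9,0],[0,0,0]],[[0,1.1,0],[0,0,0]],[[0,1.1,0],[0,0,0]]]'

```text
time_s: 13.0
position: [0.4855, -0.0185, 0.0756]
eef_rot: [-179.9, 0.0, -162.8]
force: [2.0, -4.1, -1.2]
opening: 0.0005
```

```bash
python3 -c "
from h import *
st()"
```

```text
t13.00 viewer xy mm [-44.5 -28.1] z 0.0756 F xy [ 0.7 -4.5] rot [-179.9    0.  -162.8] open 0.0005
```

Same pattern at -28 with 4.5 N, so the lever is in the second click. One last push, with the same 8 mm steps.

Call:
drive_tool --rows '[[[0,0.2,0],[0,0,0]],[[0,0.4,0],[0,0,0]],[[0,0.6,0],[0,0,0]],[[0,0.8,0],[0,0,0]],[[0,0.8,0],[0,0,0]]]'

```text
time_s: 13.62
position: [0.4824, -0.0085, 0.0755]
eef_rot: [179.9, -0.0, -162.7]
force: [0.8, -0.8, 0.4]
opening: 0.0005
```

```bash
python3 -c "
from h import *
st()"
```

```text
t13.62 viewer xy mm [-44.5 -17.7] z 0.0755 F xy [ 0.5 -1. ] rot [ 179.9   -0.  -162.7] open 0.0005
```

Call:
drive_tool --rows '[[[0,-0.8,0],[0,0,0]],[[0,-2.4,0],[0,0,0]],[[0,-3.5,0],[0,0,0]],[[0,-3.5,-3],[0,0,0]],[[0,-3.5,-7],[0,0,0]],[[0,-5,-12],[0,0,0]],[[0,-9,-15],[0,0,0]],[[0,-12,-17],[0,0,0]]]'

```text
time_s: 14.62
position: [0.5191, -0.1261, 0.2476]
eef_rot: [-180.0, 0.2, -162.8]
force: [0.4, 0.2, 0.4]
opening: -0.0
```

Call:
drive_tool --rows '[[[0,-4,0],[0,0,0]],[[0,-8,0],[0,0,0]],[[0,-11,0],[0,0,0]],[[0,-12,0],[0,0,0]],[[0,-12,0],[0,0,0]],[[0,-12,0],[0,0,0]]]'

```text
time_s: 15.38
position: [0.5539, -0.2375, 0.2454]
eef_rot: [179.9, 0.0, -162.7]
force: [-0.5, 0.1, 0.3]
opening: 0.0003
```

Run:
```python
from h import *
st()
p=imaging.grab_frame("top");q=imaging.grab_frame("side")
R=lambda X:(np.array([[.9553,.2955],[-.2955,.9553]])@(X[:2]-[.5197,.0215])*1e3).round(1)
for n,f in(("t",p),("s",q)):
  for m in spotter.mark_of("lever_mid",f)[:1]: print(n,m["confidence"],R(at_z(f,m["point"],.08)))
for t in("goblet_mid","red_jar_mid","mould_mid"):
  for m in spotter.mark_of(t,p)[:1]: print(t,m)
b=p["frame"].astype(int); m=(b[...,0]>170)&(b[...,1]>70)&(b[...,1]<170)&(b[...,2]<80)
e=np.array([R(at_z(p,(x,y),.107)) for y,x in zip(*np.nonzero(m))]); e=e[(e[:,0]<-24)&(e[:,0]>-64)&(abs(e[:,1])<90)]; print(len(e),np.percentile(e,[2,50,98],axis=0) if len(e) else "")
a=np.hstack([cv2.resize(x,(400,300),interpolation=2) for x in (q["frame"][140:245,200:340],p["frame"][145:265,180:340])])
cv2.imwrite("pics/a5.png",a[:,:,::-1])
```

```text
t15.38 viewer xy mm [ -43.8 -257.5] z 0.2454 F xy [-0.4  0.2] rot [ 179.9    0.  -162.7] open 0.0003
t 0.76 [-40.2  10.2]
s 0.59 [-37.2  18.2]
goblet_mid {'point': [246.2, 192.2], 'confidence': 0.56}
red_jar_mid {'point': [312.6, 181.8], 'confidence': 0.83}
mould_mid {'point': [182.7, 212.9], 'confidence': 0.61}
60 [[-60.746 -68.268]
 [-44.95    8.35 ]
 [-28.654  18.4  ]]
```

View pics/a5.png

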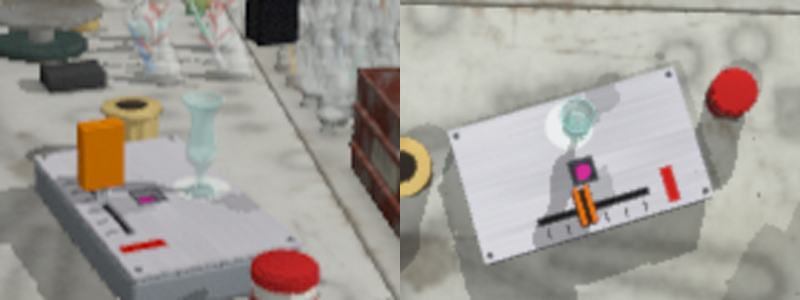

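The lever sits on the third tick: three ticks on the home side, two beyond, measured y ≈ +9 to +10 mm. The goblet is at the same pixels as before (251,192).

```bash
python3 -c "
from h import *
print(env.hand_in())"
```

```text
the job is handed in; nothing more can be done
None
```

The lever is resting in the third click and the job is handed in, after about 15.4 s on the robot's clock.

- **Home stop:** I pushed the lever back with closed fingers until it held at 19.5 N without moving further, so it was at the hard stop.
- **Clicks:** From the home side I pushed it forward. The pushing force rose and then dropped to almost nothing three times, once for each click. The third drop was less clean, with about 1 N still showing, so I checked that one by camera.
- **Final position:** The last top view, with the arm clear, puts the lever at about y = +8 to +10 mm, against +10 mm for the third click. Three ticks show on the home side and two beyond.
- **Disagreement:** In the final check the side-camera marker read 18 mm. It is the less reliable view: its first reading was also about 10 mm off, while the orange pixels, the tick count and the push distances all agree.
- **Other objects:** The goblet, jar and mould look unmoved, within 1–3 pixels of where they started. The tool read no contact force at the end.

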